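Clamp the unbanded label bundles and sort away the rest

TASK

Get the bench ready for banding labels. Wind the jaw of the label clamp well back with its ratchet lever (swing it, lift it off its serrations to swing it back, let it down and swing again), stack all the bundles that have no paper band flat on one another in the clamp, and wind the jaw up again until it holds the stack tight against the fence, leaving the lever down on its serrations. Put the bundles that have a paper band into the wide compartment of the wooden tray, lying down, and the marker and the paste brush into its narrow compartment; leave the tape roll, the smoothing block and the tally counter where they are.

Things in the scene. Friction and masses are not known exactly. Their poses are not given: they have to be found in the camera images.
- bay (a point): label squaring clamp, fixed: dark wooden base, aluminium walls. The point lies on the floor of its bay (12 mm above the bench), under the centre of a clamped stack; x along the bay, y across it from the jaw to the fence, z up. The bay is 156 mm long between end stops (at x = -78 and +78 mm, 36 mm above its floor); it is bounded at +y by the fence, at -y by the sliding jaw
- fence (a point): top edge of the fence's face, half-way along the bay: y = +28 mm of the bay, 60 mm above the bench (48 above the bay's floor). Fence and jaw are two pads each, as high, at x from 29 to 75 mm either side of the middle; the 58 mm gaps between the pads leave room for fingers, and behind the jaw's gap its cross bar lies 8 mm back from the jaw's face, 34 mm above the floor
- jaw (a joint): travel of the jaw in m: 0 = wound right back, up to 0.042 towards the fence. Its face is at y = -52 mm + travel in the frame of the bay, so the opening is 80 mm less the travel; it meets a bundle lying against the fence at about 0.024. A rack and pinion drives it, 12 mm per rad of the shaft, and friction holds it where it is left (about 30 N to push it). It starts at 0.034 to 0.041
- pinion (a joint): angle of the vertical pinion shaft in rad, clockwise from above positive, 0 (jaw wound right back) to 3.5; jaw travel = 0.012 x this angle. It carries a crown of 18 serrations, 20 degrees apart, that the lever's hub engages; about 0.35 N m turns it
- lever (a joint): swing of the ratchet lever in rad about the vertical pivot, clockwise from above positive, held by stop pins to -0.65 .. +0.65. At 0 its arm points along -y of the bay. Down on the serrations (1.5 degrees of play) it takes the shaft along: clockwise moves the jaw to the fence, anticlockwise winds it back. Lifted off, it swings freely and the shaft stays
- lever_lift (a joint): height of the lever in m above its seat: 0 = down and engaged, 0.014 = highest. The serrations are 5.5 mm deep: lift it 9 mm or more to swing it clear of them. A spring (8 to 10 N) and its weight push it down. Let down tooth on tooth it stays up to 5 mm high until swung a few degrees, then drops in if the fingers leave it free to
- pivot (a point): point on the lever's vertical pivot axis, 106 mm above the bench, at x = 0, y = -115 mm of the bay; its axes are those of the bay
- lever_grip (a point): upright black grip at the end of the lever: a round handle 19 mm across, from 86 to 123 mm above the bench, with a 26 mm round head up to 133 mm. The point is its middle, 106 mm above the bench with the lever down, 95 mm from the pivot; y axis from grip to pivot, x axis along the swing. Pinch it from above, fingers closing along the swing, or push it sideways
- wide_bay (a point): wooden sorting tray, fixed, 176 x 208 mm, walls 4 mm thick and 32 mm high, with one divider. The point lies on the floor (4 mm above the bench) in the centre of its WIDE compartment, inside 168 mm (x) by 112 mm (y); z up
- narrow_bay (a point): centre of the floor of the tray's NARROW compartment, inside 168 mm (x) by 84 mm (y), 28 mm deep; axes as those of the wide compartment, which lies on its +y side
- loose_1_c (a point): label bundle WITHOUT a paper band: a plain white block 56 wide (x) x 140 long (y) x 12 mm high, 60 g, lying flat; its point lies at the centre of the bundle, half-way up; its z axis is up, its y axis runs along the length; absent in some runs. Pick it up from above, fingers closing across the width
- loose_2_c (a point): label bundle WITHOUT a paper band: a plain white block 56 wide (x) x 140 long (y) x 12 mm high, 60 g, lying flat; its point lies at the centre of the bundle, half-way up; its z axis is up, its y axis runs along the length; absent in some runs. Pick it up from above, fingers closing across the width
- loose_3_c (a point): label bundle WITHOUT a paper band: a plain white block 56 wide (x) x 140 long (y) x 12 mm high, 60 g, lying flat; its point lies at the centre of the bundle, half-way up; its z axis is up, its y axis runs along the length; absent in some runs. Pick it up from above, fingers closing across the width
- banded_1_c (a point): label bundle WITH a brown paper band round its middle: a white block 50 wide (x) x 123 long (y) x 17 mm high, 60 g, lying flat; its point lies at the centre of the bundle, half-way up; its z axis is up, its y axis runs along the length; absent in some runs. Pick it up from above, fingers closing across the width
- banded_2_c (a point): label bundle WITH a brown paper band round its middle: a white block 50 wide (x) x 123 long (y) x 17 mm high, 60 g, lying flat; its point lies at the centre of the bundle, half-way up; its z axis is up, its y axis runs along the length; absent in some runs. Pick it up from above, fingers closing across the width
- marker_c (a point): black felt marker, a round rod 16 mm across and 125 mm long lying on the bench, 16 g; the point lies at its centre, the y axis runs along it; it may roll. Absent in some runs
- brush_c (a point): flat paste brush with an orange handle, 28 x 151 x 12 mm, lying flat, 32 g; the point lies on the handle, 6 mm up, 15 mm from the middle of the brush, near the place to pinch it (the handle is about 24 mm wide there, across x); the y axis runs along the brush, the bristles at -y. Absent in some runs
- tape: roll of paper tape lying flat, 69 mm across, 24 mm high, beside the clamp; to be left alone; origin under its centre
- block: wooden smoothing block, 46 x 90 x 31 mm, beside the clamp; to be left alone; origin under its centre
- counter: hand tally counter, a round metal case standing upright, 20 x 42 x 47 mm high, beyond the lever; to be left alone; origin under its centre

How it is judged:
On the way, in this order (a step that is already met when the one before it is completed fails the run):
1. the jaw is wound back so far that a bundle can go in (opening over 61 mm) (value of joint jaw below 0.019 m), for 0.2 s.
2. all unbanded bundles lie flat in the bay of the clamp while the jaw is still open (value of joint jaw below 0.0205 m and x of loose_1_c in the frame of bay between -0.022 and 0.022 m and y of loose_1_c in the frame of bay between -0.035 and 0.012 m and z of loose_1_c in the frame of bay between 0 and 0.044 m and angle between each of loose_1_c, loose_2_c, loose_3_c's own z axis and vertical below 0.15 rad and x of loose_2_c in the frame of bay between -0.022 and 0.022 m and y of loose_2_c in the frame of bay between -0.035 and 0.012 m and z of loose_2_c in the frame of bay between 0 and 0.044 m and x of loose_3_c in the frame of bay between -0.022 and 0.022 m and y of loose_3_c in the frame of bay between -0.035 and 0.012 m and z of loose_3_c in the frame of bay between 0 and 0.044 m), for 0.2 s.
At the end, for the whole second after the job is handed in: Unbanded bundles stacked flat and square (0.08 rad) in the clamp, against the fence; jaw presses on them with over 3 N at travel 0.0205-0.0275; lever down within 3 mm. Banded bundles lie in the tray's wide compartment, marker and brush in the narrow one. All at rest (x of loose_1_c in the frame of bay between -0.022 and 0.022 m and y of loose_1_c in the frame of bay between -0.009 and 0.006 m and z of loose_1_c in the frame of bay between 0 and 0.044 m and angle between each of loose_1_c, loose_2_c, loose_3_c's own z axis and vertical below 0.08 rad and angle between the y axis of each of loose_1_c, loose_2_c, loose_3_c and the x axis of bay, either way round below 0.08 rad and linear speed of each of loose_1, loose_2, loose_3, banded_1, banded_2, marker, brush below 0.02 m/s and x of loose_2_c in the frame of bay between -0.022 and 0.022 m and y of loose_2_c in the frame of bay between -0.009 and 0.006 m and z of loose_2_c in the frame of bay between 0 and 0.044 m and x of loose_3_c in the frame of bay between -0.022 and 0.022 m and y of loose_3_c in the frame of bay between -0.009 and 0.006 m and z of loose_3_c in the frame of bay between 0 and 0.044 m and value of joint jaw between 0.0205 and 0.0275 m and contact force between jaw and anything else above 3 N and value of joint lever_lift below 0.003 m and x of banded_1_c in the frame of wide_bay between -0.06 and 0.06 m and y of banded_1_c in the frame of wide_bay between -0.05 and 0.05 m and z of banded_1_c in the frame of wide_bay between 0 and 0.05 m and angle between each of banded_1_c, banded_2_c's own z axis and vertical below 0.6 rad and x of banded_2_c in the frame of wide_bay between -0.06 and 0.06 m and y of banded_2_c in the frame of wide_bay between -0.05 and 0.05 m and z of banded_2_c in the frame of wide_bay between 0 and 0.05 m and x of marker_c in the frame of narrow_bay between -0.075 and 0.075 m and y of marker_c in the frame of narrow_bay between -0.042 and 0.042 m and z of marker_c in the frame of narrow_bay between 0 and 0.04 m and x of brush_c in the frame of narrow_bay between -0.075 and 0.075 m and y of brush_c in the frame of narrow_bay between -0.042 and 0.042 m and z of brush_c in the frame of narrow_bay between 0 and 0.04 m); the robot touches nothing.
It fails at once if the tape roll is shifted by more than 60 mm (distance of tape from where it was at the start of the episode above 0.06 m).
It fails at once if the smoothing block is shifted by more than 60 mm (distance of block from where it was at the start of the episode above 0.06 m).
It fails at once if the tally counter is shifted by more than 60 mm (distance of counter from where it was at the start of the episode above 0.06 m).
Of loose_1, loose_2, loose_3 only 2 to 3 are there at a start; the rules pass over those that are not, and their reading is None.
Of banded_1, banded_2 only 1 to 2 are there at a start; the rules pass over those that are not, and their reading is None.
Of marker, brush only 1 to 2 are there at a start; the rules pass over those that are not, and their reading is None.
At some moment in a run one of loose_1, loose_2, loose_3, banded_1, banded_2, marker, brush may be knocked a few centimetres aside while the robot is not near it.
Once in a run the grip may slacken for a moment while it holds something.
It also fails if it takes over 210 s, if anything falls off the work surface, if the arm or the gripper's body presses on something with over 40 N, if the wrist force passes 120 N, or if a joint passes its speed limit or range.

ROBOT

A 7-joint arm with a two-finger parallel gripper is mounted at the origin on a cart in front of the work surface, level with it; the furniture and walls round the work are solid. World frame = base frame: x ahead of the robot, y to its left, z up, the work surface at z = 0. Lengths are in m, angles in rad, forces in N, time in s.
With the tool pointing down it reaches from about 0.35 to 0.9 m from the base axis. Payload 19.9 kg.
Tool frame: the origin (TCP) lies at the very end of the fingers, on their centre line; the grasp point (between the pads) lies 19 mm behind it; z points along the fingers, y is the line along which they close (so a half turn about z gives the same grasp; the last joint's range is limited). The gripper opens to 94 mm and grips with 3 to 60 N. Pads are 16 mm wide; open, the fingers measure 119 mm over their backs; the gripper's body (75 mm by 177 mm) begins 78 mm behind the grasp point.
Start: joints at [-1.312, 0.417, -0.01, 1.614, 0.005, 1.111, -0.053], TCP at [0.185, 0.597, 0.205] pointing down, gripper open.
Joint ranges: [-2.81, 2.81], [-0.39, 2.02], [-1.27, 1.25], [0.06, 2.57], [-1.19, 4.33], [0.19, 2], [-2.82, 2.82]. Speed limits (rad/s): [1.89, 1.89, 2.39, 2.39, 3.01, 3.01, 3.01].

INTERFACE

Orientations are given as a rotation vector (axis times angle).
In Python, from station import manip, eyes gives the robot as it stands.
- The arm moves only by the tool move_arm, never from a script. Its argument "motion" is a list of rows, each an object with "offset": the shift along the world's x, y, z in cm, a list of three; "twist": the turn about the world's z in rad. In form: [{"offset": [x, y, z], "twist": twist}, ...]. A call has 1 to 8 rows; each row shifts and turns the commanded pose from where the row before left it; what a row does not reach is not made up. A row lasts 1/8 s, in which the tool goes at most 62.5 mm and 10.7 degrees, less where a joint would pass 70% of its speed; a pose out of reach is approached as far as the arm can. A call with a gripper value outside its range is refused whole. "gripper" is the opening, from 0 (shut) to 1 (fully open), set as the call begins (left out, the last holds). The fingers move at their own pace and stop on an object; the grip force is fixed at half the most. Time passes only in rows, so rows that do not move let the fingers close. It gives the time, the measured TCP pose, the force, the opening and the grip force at its end, in the units of the state.
- manip.read_state(): the state, without advancing time (a new reading comes with each control period).
- eyes.get_image(name): name is "scene" or "top"; returns the picture (420x560x3 uint8, blue, green, red); there is no depth.
- eyes.calibration(name): a dict with "fx", "fy", "cx", "cy" (pixels), "extrinsics" (4x4, takes a point from camera to world coordinates). Camera axes: x right, y down, z forward; pixel columns grow to the right and rows downward; lengths in m; the calibration is good to about 2 mm. A picture is of the moment at which its call begins. calibration takes no time and is no camera call.
- manip.close_job(): hands the job in; it is judged then, once.
The state is a dict: "time_s": time; "joints": joint angles; "joint_vel": joint speeds; "joint_efforts": joint torques, N m; "position": TCP position; "orientation": TCP orientation; "wrist_force": force on the tool from outside, world axes, zero at the start; "torque": the same for the moment, N m; "gripper_width": finger opening in m; "grasp_force": force on a finger pad.
Only numpy, scipy, OpenCV 4.12 (cv2) and the standard library are available. Lean on these libraries where they do the work, as an engineer would, in place of code of your own. Each camera call takes 0.05 s, during which the arm holds its last target. There are 200 camera calls.

## Working session

There is one attempt and no reset: what is moved stays moved. The work goes in short steps, Python scripts to look and compute and a tool call to move; the robot and the scene stay as the last step left them, time stands still between calls to the robot, and variables do not carry over. Pictures are saved under pics/ and viewed, at most 14 in all, crops included, and the job is handed in when it is done.

Besides the shell and the picture viewer there is one more tool, called after ">>>" by a JSON object that holds its "api" and its "payload", one argument or row to a line. move_arm: Moves the arm, as the interface text tells. Its arguments: {"type":"object","properties":{"motion":{"type":"array"},"gripper":{"type":"number"}},"required":["motion"]}

```bash
mkdir -p pics; ls; python3 - <<'E'
from station import manip, eyes
import cv2
for n in("top","scene"):
    im=eyes.get_image(n); cv2.imwrite(f"pics/{n}0.png",im)
    c=eyes.calibration(n); print(n,c)
print(manip.read_state())
E
```

```text
pics
top {'fx': 480.1060421241108, 'fy': 480.1060421241108, 'cx': 281.25321363529775, 'cy': 207.01681481657283, 'extrinsics': array([[ 0.00263528, -0.98723747,  0.15923327,  0.36534258],
       [-0.9999191 , -0.00458297, -0.01186569, -0.04536434],
       [ 0.01244401, -0.15918912, -0.98716968,  1.28566425],
       [ 0.        ,  0.        ,  0.        ,  1.        ]])}
scene {'fx': 511.5858651865387, 'fy': 511.5858651865387, 'cx': 281.35209199088274, 'cy': 204.04397681922248, 'extrinsics': array([[ 0.75326757, -0.37231541,  0.54218927, -0.04695653],
       [-0.65735547, -0.45339621,  0.60192663, -0.75705911],
       [ 0.02172   , -0.80982289, -0.58627223,  0.74078967],
       [ 0.        ,  0.        ,  0.        ,  1.        ]])}
{'time_s': 0.1, 'joints': array([-1.31246831,  0.41788586, -0.0103308 ,  1.61410736,  0.00470541,
        1.11072434, -0.05299521]), 'joint_vel': array([-0.00024383, -0.00290329, -0.00071674, -0.00149526,  0.00012203,
       -0.00129277,  0.00111962]), 'joint_efforts': array([ 1.56008020e-03, -8.52585411e+01,  6.40617739e-01, -4.26699471e+01,
       -4.87620186e-02,  1.62702223e-02,  5.84041436e-05]), 'position': array([0.18449196, 0.59678833, 0.20490825]), 'orientation': array([-4.69130796e-01, -3.10628108e+00,  1.72412386e-03]), 'wrist_force': array([0.10740324, 0.15961766, 0.07578514]), 'torque': array([-0.04886991, -0.0056501 ,  0.05804814]), 'grasp_force': 0.0, 'gripper_width': 0.09399328608431802}
```

View pics/top0.png

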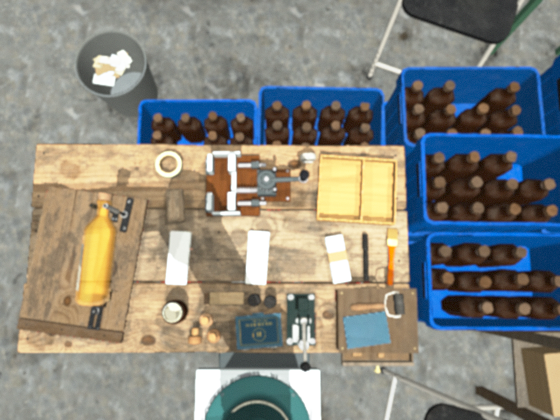

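View pics/scene0.png

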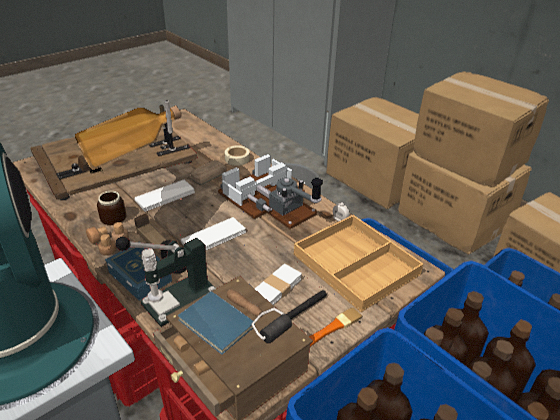

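```bash
cat > h.py <<'E'
import numpy as np, cv2
from station import manip, eyes
C={n:eyes.calibration(n) for n in("top","scene")}
def w(u,v,z,n="top"):
    c=C[n];E=c["extrinsics"];d=E[:3,:3]@[(u-c["cx"])/c["fx"],(v-c["cy"])/c["fy"],1]
    o=E[:3,3];return o+d*(z-o[2])/d[2]
def px(p,n="top"):
    c=C[n];E=c["extrinsics"];q=E[:3,:3].T@(np.array(p)-E[:3,3])
    return c["fx"]*q[0]/q[2]+c["cx"],c["fy"]*q[1]/q[2]+c["cy"]
def crop(im,x0,y0,x1,y1,s,f):
    o=cv2.resize(im[y0:y1,x0:x1],None,fx=s,fy=s,interpolation=cv2.INTER_CUBIC);cv2.imwrite(f,o)
E
python3 - <<'E'
from h import *
print(px([0.185,0.597,0.205]),px([0,0,0]),px([.185,.597,.205],"scene"))
im=cv2.imread("pics/top0.png")
crop(im,150,140,300,240,5.3,"pics/c1.png")
crop(im,280,140,410,300,3.7,"pics/c2.png")
E
```

```text
(np.float64(-24.49614595560695), np.float64(368.74819535844307)) (np.float64(256.53417970332293), np.float64(431.1679875995526)) (np.float64(-15.02217909862054), np.float64(95.44633074747344))
```

View pics/c1.png

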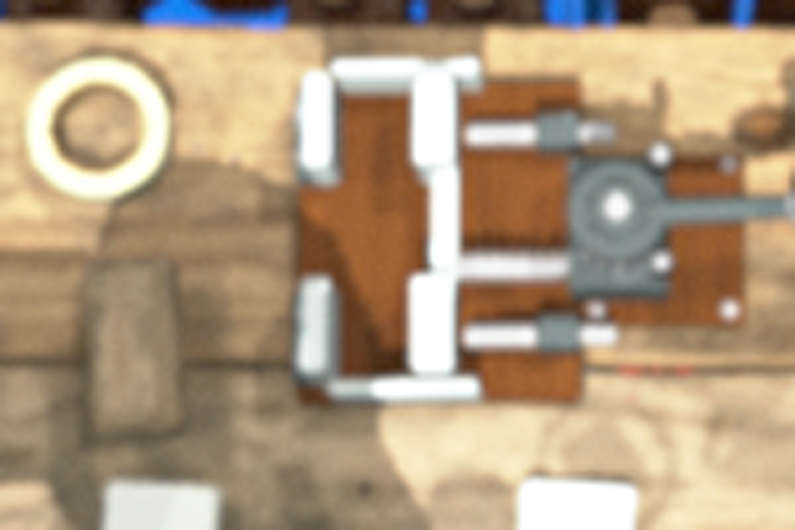

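View pics/c2.png

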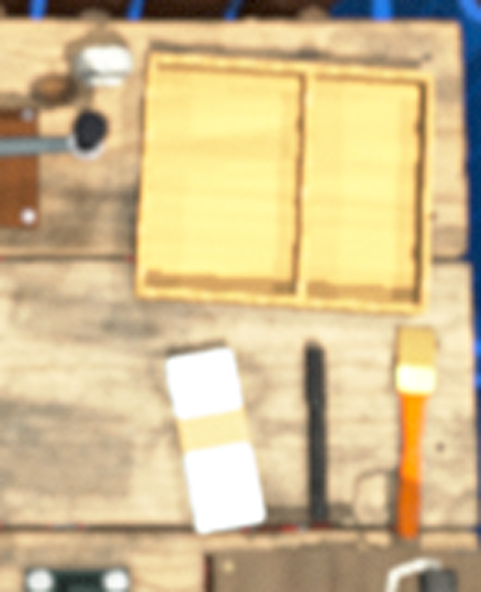

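```bash
cat >> h.py <<'E'
def blob(im,box,z,lo,hi=(255,255,255)):
    x0,y0,x1,y1=box
    m=cv2.inRange(im[y0:y1,x0:x1],np.array(lo),np.array(hi))
    k,l,st,_=cv2.connectedComponentsWithStats(m)
    i=1+np.argmax(st[1:,4]); ys,xs=np.where(l==i)
    P=np.array([w(x+x0,y+y0,z)[:2] for x,y in zip(xs,ys)],np.float32)
    (c,s,a)=cv2.minAreaRect(P*1000); b=cv2.boxPoints((c,s,a))
    e=[b[1]-b[0],b[2]-b[1]]; e=max(e,key=np.linalg.norm); e=e*np.sign(e[0])
    return np.round(c,1),np.round(s,1),np.round(np.arctan2(e[1],e[0]),3)  # yaw of long axis from world x
E
python3 - <<'E'
from h import *
np.set_printoptions(precision=4,suppress=True)
im=cv2.imread("pics/top0.png")
a=lambda x,y,z:w(150+x/5.3,140+y/5.3,z)[:2]
b=lambda x,y,z:w(280+x/3.7,140+y/3.7,z)[:2]
print("pivot",a(617,206,.115),"grip",b(91,130,.133))
for n,p in dict(fenceU=(330,118),fenceL=(328,322),jawU=(412,118),jawL=(410,322)).items(): print(n,a(*p,.06))
print("padends",a(316,70,.06),a(314,372,.06),"stops",a(400,88,.048),a(400,377,.048))
for p in [(148,52),(434,68),(137,298),(422,312)]: print("tray",b(*p,.036))
for p in [(303,62),(300,300)]: print("div",b(*p,.036))
print("marker",b(315,345,.008),b(317,520,.008)); print("brush",b(417,330,.012),b(407,535,.012))
print("banded",blob(im,(320,225,356,290),.017,(150,150,150)))
print("l1",blob(im,(160,225,198,290),.012,(150,150,150)))
print("l2",blob(im,(240,225,276,290),.012,(170,170,170)))
print("tape",b(0,0,0), a(97,128,.024),"block",a(130,350,.031),"counter",b(103,62,.047))
E
```

```text
pivot [ 0.6251 -0.0223] grip [ 0.631  -0.1164]
fenceU [0.681 0.121]
fenceL [0.5786 0.1194]
jawU [0.6812 0.0805]
jawL [0.5788 0.0794]
padends [0.7054 0.1286] [0.5539 0.1256] stops [0.6997 0.0881] [0.5535 0.085 ]
tray [ 0.7116 -0.1641]
tray [ 0.7008 -0.3721]
tray [ 0.5314 -0.1545]
tray [ 0.5222 -0.3571]
div [ 0.7048 -0.2768]
div [ 0.5304 -0.2704]
marker [ 0.5013 -0.2856] [ 0.3761 -0.2838]
brush [ 0.5121 -0.359 ] [ 0.3657 -0.3469]
banded (array([ 444.8, -209.9]), array([ 93.4, 156. ]), np.float32(-0.01))
l1 (array([434.8, 218.8]), array([ 73.6, 143.6]), np.float32(-0.048))
l2 (array([442.8,   2.2]), array([158.2,  93.4]), np.float32(0.005))
tape [ 0.7611 -0.0568] [0.6844 0.244 ] block [0.569  0.2214] counter [ 0.7009 -0.1306]
```

```bash
python3 - <<'E'
from h import *
np.set_printoptions(precision=4,suppress=True)
im=cv2.imread("pics/top0.png")
for n,b,z in (("banded",(320,225,356,290),.017),("l1",(160,225,198,290),.012),("l2",(240,225,276,290),.012)):
  for t in (190,205,220): print(n,t,blob(im,b,z,(t,t,t)))
print(im[255,165:195:3].tolist()); print(im[245,245:275:3].tolist())
g=lambda u,v,z:w(u,v,z)[:2]
print("box",g(375,290,.1),g(375,290,.03),"press",g(300,292,.1),g(300,292,.03))
E
```

```text
banded 190 (array([ 401.4, -215.3]), array([60.2, 53.1]), np.float32(0.167))
banded 205 (array([ 400.9, -215.5]), array([58.3, 51.3]), np.float32(0.18))
banded 220 (array([ 400.7, -215.3]), array([57.6, 50.6]), np.float32(0.18))
l1 190 (array([434.4, 212.5]), array([ 57.6, 139.6]), np.float32(-0.042))
l1 205 (array([434.1, 213.1]), array([ 57.1, 137.9]), np.float32(-0.027))
l1 220 (array([433.8, 211.7]), array([ 55.9, 138.7]), np.float32(-0.06))
l2 190 (array([436.9,   4.5]), array([ 61.5, 142.8]), np.float32(-0.079))
l2 205 (array([436.8,   3.4]), array([ 58.6, 141.9]), np.float32(-0.06))
l2 220 (array([436.7,   3.8]), array([ 57.9, 141.2]), np.float32(-0.064))
[[114, 138, 153], [253, 254, 252], [253, 254, 252], [225, 233, 230], [236, 242, 240], [236, 242, 239], [236, 242, 239], [235, 242, 240], [151, 164, 166], [88, 107, 123]]
[[181, 221, 238], [255, 255, 254], [255, 255, 255], [255, 255, 255], [255, 255, 255], [255, 255, 255], [255, 255, 255], [255, 255, 255], [189, 211, 222], [152, 187, 214]]
box [ 0.3526 -0.2889] [ 0.3518 -0.3033] press [ 0.3473 -0.1058] [ 0.3463 -0.1094]
```

>>> {"api": "move_arm", "payload": {
  "motion": [
    {"offset": [5,-3,2],"twist": -0.16},
    {"offset": [5,-3,2],"twist": -0.16},
    {"offset": [5,-3.5,0],"twist": -0.16},
    {"offset": [5,-3.5,0],"twist": -0.16},
    {"offset": [4,-4.5,0],"twist": -0.16},
    {"offset": [4,-4.5,0],"twist": -0.16},
    {"offset": [4,-4.5,0],"twist": -0.16},
    {"offset": [3,-4.5,0],"twist": -0.1}
  ]
}}

```text
time_s: 1.1
position: [0.5357, 0.2852, 0.2452]
orientation: [2.169, 2.272, -0.001]
wrist_force: [0.0, 0.8, 0.1]
gripper_width: 0.0944
grasp_force: 0.0
```

>>> {"api": "move_arm", "payload": {
  "motion": [
    {"offset": [1.4,-5.0,0],"twist": 0},
    {"offset": [1.4,-5.0,0],"twist": 0},
    {"offset": [1.4,-5.0,0],"twist": 0},
    {"offset": [1.4,-5.0,0],"twist": 0},
    {"offset": [1.4,-5.0,0],"twist": 0},
    {"offset": [1.2,-5.0,0],"twist": 0},
    {"offset": [0.7,-5.0,0],"twist": 0},
    {"offset": [0.6,-5.1,-3],"twist": 0}
  ],
  "gripper": 0.7
}}

```text
time_s: 2.1
position: [0.6307, -0.1156, 0.2165]
orientation: [2.162, 2.276, 0.003]
wrist_force: [0.4, 0.2, -0.4]
gripper_width: 0.066
grasp_force: 0.0
```

>>> {"api": "move_arm", "payload": {
  "motion": [
    {"offset": [0,0,-4],"twist": 0},
    {"offset": [0,0,-4],"twist": 0},
    {"offset": [0,0,-3],"twist": 0},
    {"offset": [0,0,-1.7],"twist": 0},
    {"offset": [0,0,0],"twist": 0},
    {"offset": [0,0,0],"twist": 0}
  ]
}}

```text
time_s: 2.85
position: [0.6302, -0.1141, 0.0896]
orientation: [2.163, 2.276, 0.001]
wrist_force: [1.0, -0.4, 0.6]
gripper_width: 0.0659
grasp_force: 0.0
```

```bash
python3 - <<'E'
from h import *
im=eyes.get_image("scene"); 
crop(im,220,100,420,250,4,"pics/s1.png")
E
```

```text
(no output)
```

View pics/s1.png

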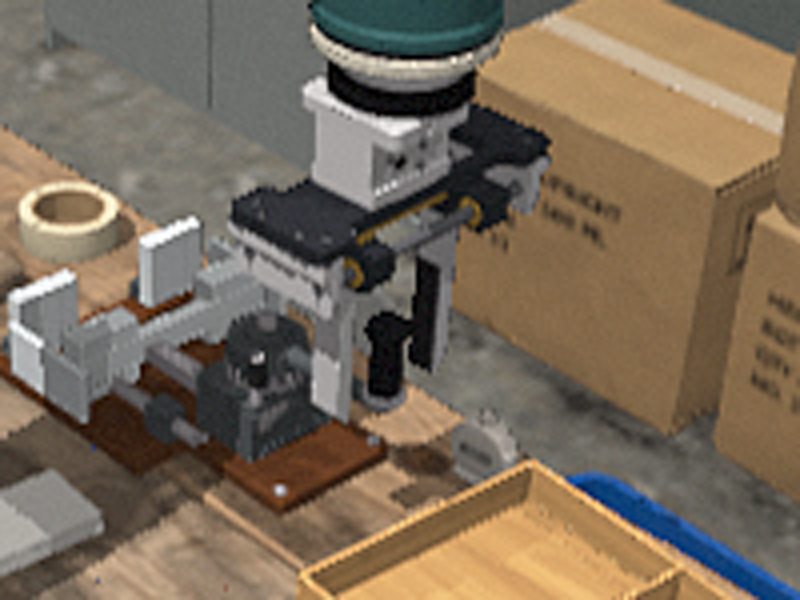

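The fingers straddle the black grip (crop pixel about 385,360). Closing on it.

>>> {"api": "move_arm", "payload": {
  "motion": [
    {"offset": [0,0,0],"twist": 0},
    {"offset": [0,0,0],"twist": 0},
    {"offset": [0,0,0],"twist": 0},
    {"offset": [0,0,0],"twist": 0}
  ],
  "gripper": 0.0
}}

```text
time_s: 3.4
position: [0.63, -0.114, 0.0886]
orientation: [2.164, 2.277, 0.001]
wrist_force: [2.9, -0.5, -0.4]
gripper_width: 0.0293
grasp_force: 2.0
```

>>> {"api": "move_arm", "payload": {
  "motion": [
    {"offset": [0,0,0],"twist": 0},
    {"offset": [0,0,0],"twist": 0},
    {"offset": [0,0,0],"twist": 0}
  ]
}}

```text
time_s: 3.78
position: [0.6299, -0.1141, 0.0886]
orientation: [2.164, 2.277, 0.0]
wrist_force: [5.3, -2.8, 0.6]
gripper_width: 0.0253
grasp_force: 30.0
```

>>> {"api": "move_arm", "payload": {
  "motion": [
    {"offset": [1.14,0.11,0],"twist": 0.12},
    {"offset": [1.11,0.23,0],"twist": 0.12},
    {"offset": [1.08,0.37,0],"twist": 0.12},
    {"offset": [0,0,0],"twist": 0}
  ]
}}

```text
time_s: 4.28
position: [0.6634, -0.1086, 0.0888]
orientation: [1.719, 2.627, -0.002]
wrist_force: [2.9, -8.2, 3.8]
gripper_width: 0.0252
grasp_force: 30.0
```

>>> {"api": "move_arm", "payload": {
  "motion": [
    {"offset": [1.03,0.5,0],"twist": 0.12},
    {"offset": [0.88,0.56,0],"twist": 0.11},
    {"offset": [0,0,0],"twist": 0}
  ]
}}

```text
time_s: 4.65
position: [0.6831, -0.0988, 0.0891]
orientation: [1.407, 2.805, -0.003]
wrist_force: [7.5, -12.3, 2.9]
gripper_width: 0.0247
grasp_force: 30.0
```

```bash
python3 - <<'E'
from h import *
im=eyes.get_image("scene"); im2=eyes.get_image("top")
a=cv2.resize(im[130:230,210:360],(600,400)); cv2.imwrite("pics/s2.png",np.vstack([a[:300],cv2.resize(im2[140:215,200:350],(600,300))]))
E
```

```text
(no output)
```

View pics/s2.png

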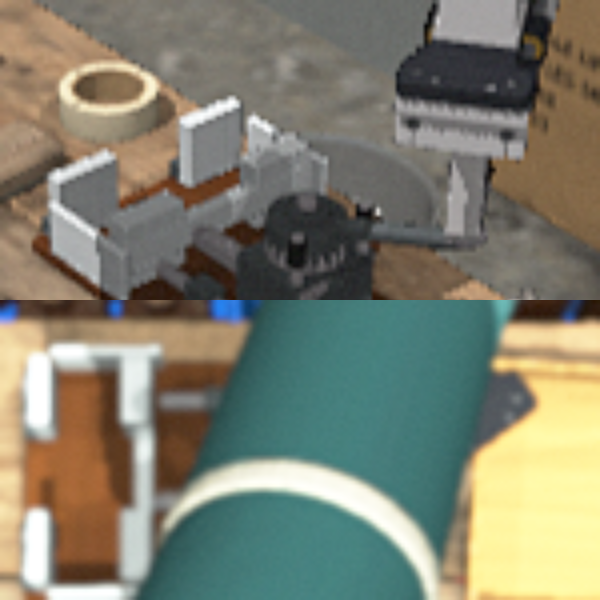

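>>> {"api": "move_arm", "payload": {
  "motion": [
    {"offset": [0,0,0.6],"twist": 0},
    {"offset": [0,0,0.6],"twist": 0},
    {"offset": [0,0,0],"twist": 0}
  ]
}}

```text
time_s: 5.12
position: [0.6815, -0.0968, 0.1004]
orientation: [-1.409, -2.807, 0.001]
wrist_force: [-0.2, -5.2, 1.6]
gripper_width: 0.0258
grasp_force: 3.0
```

>>> {"api": "move_arm", "payload": {
  "motion": [
    {"offset": [0,0,0],"twist": 0},
    {"offset": [0,0,0],"twist": 0}
  ]
}}

```text
time_s: 5.38
position: [0.6817, -0.0967, 0.1004]
orientation: [-1.409, -2.808, 0.001]
wrist_force: [-0.4, -5.1, 0.4]
gripper_width: 0.0253
grasp_force: 30.0
```

>>> {"api": "move_arm", "payload": {
  "motion": [
    {"offset": [0,0,0],"twist": 0},
    {"offset": [0,0,0],"twist": 0},
    {"offset": [0.1,-0.2,-0.8],"twist": 0},
    {"offset": [0,0,-0.9],"twist": 0},
    {"offset": [0,0,0],"twist": 0}
  ],
  "gripper": 0.5
}}

```text
time_s: 6.0
position: [0.6824, -0.098, 0.0822]
orientation: [-1.408, -2.807, 0.001]
wrist_force: [-0.8, -0.3, 0.4]
gripper_width: 0.0471
grasp_force: 0.0
```

>>> {"api": "move_arm", "payload": {
  "motion": [
    {"offset": [0,0,0],"twist": 0},
    {"offset": [0,0,0],"twist": 0},
    {"offset": [0,0,0],"twist": 0},
    {"offset": [0,0,0],"twist": 0},
    {"offset": [0,0,0],"twist": 0},
    {"offset": [0,0,0],"twist": 0}
  ],
  "gripper": 0.0
}}

```text
time_s: 6.75
position: [0.6831, -0.0986, 0.0837]
orientation: [1.409, 2.808, -0.001]
wrist_force: [-1.2, -4.4, 3.5]
gripper_width: 0.025
grasp_force: 30.0
```

>>> {"api": "move_arm", "payload": {
  "motion": [
    {"offset": [0,0,0.6],"twist": 0},
    {"offset": [0,0,0.6],"twist": 0},
    {"offset": [0,0,0],"twist": 0}
  ]
}}

```text
time_s: 7.12
position: [0.6829, -0.0978, 0.0956]
orientation: [-1.408, -2.808, -0.0]
wrist_force: [0.1, -1.7, -10.0]
gripper_width: 0.0253
grasp_force: 30.0
```

>>> {"api": "move_arm", "payload": {
  "motion": [
    {"offset": [-1.07,-0.65,0],"twist": -0.131},
    {"offset": [-1.15,-0.51,0],"twist": -0.131},
    {"offset": [-1.2,-0.35,0],"twist": -0.131},
    {"offset": [-1.23,-0.19,0],"twist": -0.131},
    {"offset": [-1.25,-0.03,0],"twist": -0.131},
    {"offset": [-1.25,0.13,0],"twist": -0.131},
    {"offset": [-1.22,0.3,0],"twist": -0.131},
    {"offset": [-1.16,0.45,0],"twist": -0.131}
  ]
}}

```text
time_s: 8.12
position: [0.588, -0.103, 0.0952]
orientation: [-2.623, -1.723, -0.004]
wrist_force: [5.8, 14.3, -11.0]
gripper_width: 0.0252
grasp_force: 30.0
```

>>> {"api": "move_arm", "payload": {
  "motion": [
    {"offset": [0,0,0],"twist": 0}
  ]
}}

```text
time_s: 8.25
position: [0.588, -0.1027, 0.0953]
orientation: [-2.621, -1.727, -0.004]
wrist_force: [4.0, 11.0, -11.1]
gripper_width: 0.025
grasp_force: 30.0
```

>>> {"api": "move_arm", "payload": {
  "motion": [
    {"offset": [0.05,0.1,-0.4],"twist": 0},
    {"offset": [0,0,-0.4],"twist": 0},
    {"offset": [0.1,0,-0.4],"twist": 0.01},
    {"offset": [0.1,0,0],"twist": 0.01}
  ]
}}

```text
time_s: 8.75
position: [0.5904, -0.1036, 0.0835]
orientation: [-2.604, -1.754, -0.002]
wrist_force: [-3.1, 4.9, -3.2]
gripper_width: 0.0249
grasp_force: 30.0
```

>>> {"api": "move_arm", "payload": {
  "motion": [
    {"offset": [1.12,-0.46,0],"twist": 0.131},
    {"offset": [1.18,-0.31,0],"twist": 0.131},
    {"offset": [1.22,-0.15,0],"twist": 0.131},
    {"offset": [1.23,0.01,0],"twist": 0.131},
    {"offset": [1.21,0.17,0],"twist": 0.131},
    {"offset": [1.18,0.33,0],"twist": 0.131},
    {"offset": [1.13,0.48,0],"twist": 0.131},
    {"offset": [1.04,0.61,0],"twist": 0.131}
  ]
}}

```text
time_s: 9.75
position: [0.6837, -0.0982, 0.0837]
orientation: [-1.374, -2.825, -0.001]
wrist_force: [-1.9, 0.4, -4.0]
gripper_width: 0.025
grasp_force: 30.0
```

>>> {"api": "move_arm", "payload": {
  "motion": [
    {"offset": [0,0,0],"twist": 0},
    {"offset": [0,0,0.6],"twist": 0},
    {"offset": [0,0,0.6],"twist": 0},
    {"offset": [0,0,0],"twist": 0}
  ]
}}

```text
time_s: 10.25
position: [0.6831, -0.0983, 0.0958]
orientation: [-1.381, -2.822, -0.001]
wrist_force: [0.4, 4.5, -10.8]
gripper_width: 0.0251
grasp_force: 30.0
```

>>> {"api": "move_arm", "payload": {
  "motion": [
    {"offset": [-1.04,-0.61,0],"twist": -0.131},
    {"offset": [-1.13,-0.48,0],"twist": -0.131},
    {"offset": [-1.18,-0.33,0],"twist": -0.131},
    {"offset": [-1.21,-0.17,0],"twist": -0.131},
    {"offset": [-1.23,-0.01,0],"twist": -0.131},
    {"offset": [-1.22,0.15,0],"twist": -0.131},
    {"offset": [-1.18,0.31,0],"twist": -0.131},
    {"offset": [-1.2,0.49,0],"twist": -0.14}
  ]
}}

```text
time_s: 11.25
position: [0.5892, -0.1035, 0.0954]
orientation: [-2.617, -1.736, -0.002]
wrist_force: [3.1, 11.8, -11.4]
gripper_width: 0.0252
grasp_force: 30.0
```

>>> {"api": "move_arm", "payload": {
  "motion": [
    {"offset": [0,0,-0.4],"twist": 0},
    {"offset": [0,0,-0.4],"twist": 0},
    {"offset": [0.1,0,-0.4],"twist": 0.01},
    {"offset": [0.1,0,0],"twist": 0.01}
  ]
}}

```text
time_s: 11.75
position: [0.5914, -0.1041, 0.0835]
orientation: [-2.595, -1.768, -0.001]
wrist_force: [-3.3, 6.8, -4.9]
gripper_width: 0.0249
grasp_force: 30.0
```

>>> {"api": "move_arm", "payload": {
  "motion": [
    {"offset": [1.12,-0.46,0],"twist": 0.131},
    {"offset": [1.18,-0.31,0],"twist": 0.131},
    {"offset": [1.22,-0.15,0],"twist": 0.131},
    {"offset": [1.23,0.01,0],"twist": 0.131},
    {"offset": [1.21,0.17,0],"twist": 0.131},
    {"offset": [1.18,0.33,0],"twist": 0.131},
    {"offset": [1.13,0.48,0],"twist": 0.131},
    {"offset": [1.0,0.58,0],"twist": 0.125}
  ]
}}

```text
time_s: 12.75
position: [0.684, -0.0984, 0.0835]
orientation: [-1.368, -2.827, -0.0]
wrist_force: [-3.6, 4.7, -4.5]
gripper_width: 0.0249
grasp_force: 30.0
```

>>> {"api": "move_arm", "payload": {
  "motion": [
    {"offset": [0,0,0],"twist": 0},
    {"offset": [0,0,0],"twist": 0},
    {"offset": [0,0,0],"twist": 0},
    {"offset": [0,0,0],"twist": 0},
    {"offset": [0,0,4],"twist": 0},
    {"offset": [0,0,6],"twist": 0}
  ],
  "gripper": 0.6
}}

```text
time_s: 13.5
position: [0.6831, -0.0988, 0.1832]
orientation: [-1.373, -2.823, 0.002]
wrist_force: [0.4, 0.3, 1.1]
gripper_width: 0.0567
grasp_force: 0.0
```

>>> {"api": "move_arm", "payload": {
  "motion": [
    {"offset": [-3.1,1.3,0],"twist": 0.105},
    {"offset": [-3.1,1.3,0],"twist": 0.105},
    {"offset": [-3.1,1.3,0],"twist": 0.105},
    {"offset": [-3.1,1.3,0],"twist": 0.105},
    {"offset": [-3.1,1.3,0],"twist": 0.105},
    {"offset": [-3.1,1.3,-1],"twist": 0.105},
    {"offset": [-3.0,1.3,-2],"twist": 0.105},
    {"offset": [-3.0,1.2,-3],"twist": 0.105}
  ],
  "gripper": 0.85
}}

```text
time_s: 14.5
position: [0.4376, 0.0045, 0.1235]
orientation: [0.097, 3.138, 0.001]
wrist_force: [1.2, -0.4, -1.4]
gripper_width: 0.0801
grasp_force: 0.0
```

```bash
python3 - <<'E'
from h import *
im=eyes.get_image("scene"); t=eyes.get_image("top")
cv2.imwrite("pics/s3.png",np.hstack([cv2.resize(im[130:320,130:360],(460,380)),cv2.resize(t[140:300,200:260],(142,380))]))
print(blob(t,(160,225,198,290),.012,(205,205,205)))
for p in ((.437,.004,.012),(.437-.07,.004,.012)): print(px(p,"scene"))
E
```

```text
(array([435.6, 211.2]), array([ 58.9, 142.4]), np.float32(-0.048))
(np.float64(213.79526576435964), np.float64(232.9913365887163))
(np.float64(187.17883957795084), np.float64(245.99499459074195))
```

View pics/s3.png

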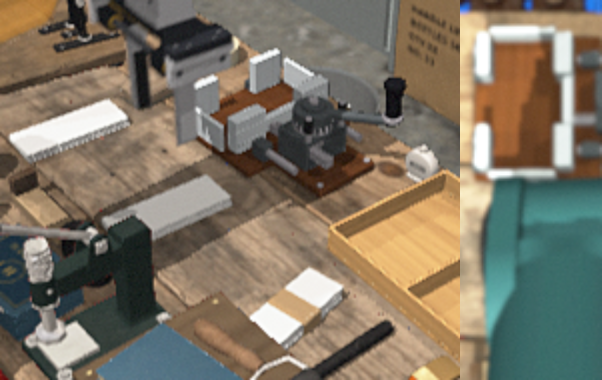

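>>> {"api": "move_arm", "payload": {
  "motion": [
    {"offset": [0,0,-4],"twist": 0},
    {"offset": [0,0,-4],"twist": 0},
    {"offset": [0,0,-3],"twist": 0},
    {"offset": [0,0,-0.8],"twist": 0},
    {"offset": [0,0,0],"twist": 0}
  ]
}}

```text
time_s: 15.22
position: [0.4385, 0.0039, 0.0059]
orientation: [0.103, 3.14, -0.0]
wrist_force: [-0.0, -0.3, 0.7]
gripper_width: 0.0798
grasp_force: 0.0
```

>>> {"api": "move_arm", "payload": {
  "motion": [
    {"offset": [0,0,0],"twist": 0},
    {"offset": [0,0,0],"twist": 0},
    {"offset": [0,0,0],"twist": 0},
    {"offset": [0,0,0],"twist": 0},
    {"offset": [0,0,0],"twist": 0}
  ],
  "gripper": 0.4
}}

```text
time_s: 15.85
position: [0.4385, 0.0042, 0.006]
orientation: [0.102, 3.139, 0.0]
wrist_force: [-1.3, 0.6, 9.5]
gripper_width: 0.0547
grasp_force: 30.0
```

>>> {"api": "move_arm", "payload": {
  "motion": [
    {"offset": [0,0,3],"twist": 0},
    {"offset": [0,0,5],"twist": 0},
    {"offset": [3.2,1.4,2],"twist": 0.013},
    {"offset": [3.2,1.4,0],"twist": 0.013},
    {"offset": [3.2,1.4,0],"twist": 0.013},
    {"offset": [3.2,1.4,0],"twist": 0.013},
    {"offset": [3.2,1.4,0],"twist": 0.013},
    {"offset": [3.2,1.3,0],"twist": 0.013}
  ]
}}

```text
time_s: 16.85
position: [0.6309, 0.0876, 0.1054]
orientation: [0.022, -3.141, 0.0]
wrist_force: [0.0, -0.4, -0.2]
gripper_width: 0.0547
grasp_force: 30.0
```

>>> {"api": "move_arm", "payload": {
  "motion": [
    {"offset": [0,0,0],"twist": 0},
    {"offset": [0,0,-2],"twist": 0}
  ]
}}

```text
time_s: 17.1
position: [0.6303, 0.0869, 0.0856]
orientation: [-0.02, 3.14, 0.0]
wrist_force: [0.4, 0.1, -0.6]
gripper_width: 0.0551
grasp_force: 30.0
```

```bash
python3 - <<'E'
from h import *
im=eyes.get_image("scene")
crop(im,200,110,340,215,5,"pics/s4.png")
E
```

```text
(no output)
```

View pics/s4.png

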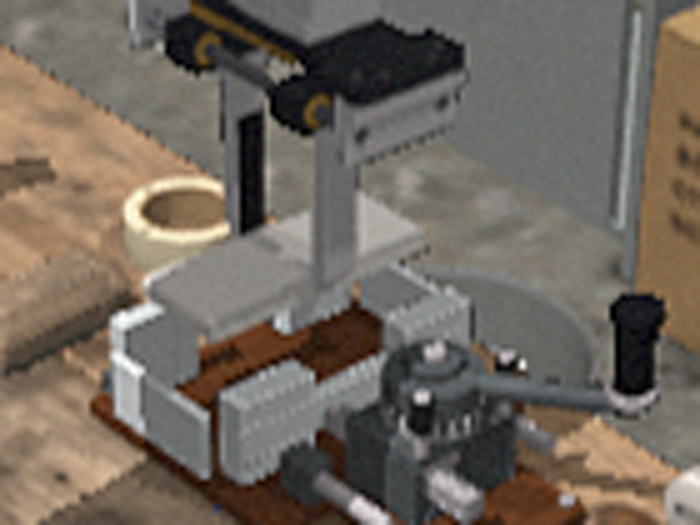

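>>> {"api": "move_arm", "payload": {
  "motion": [
    {"offset": [0,0,-2.5],"twist": 0},
    {"offset": [0,0,-2.5],"twist": 0},
    {"offset": [0,0,-1.3],"twist": 0},
    {"offset": [0,0,0],"twist": 0}
  ]
}}

```text
time_s: 17.65
position: [0.6292, 0.0868, 0.0216]
orientation: [0.02, -3.14, 0.001]
wrist_force: [-0.4, 0.2, -0.3]
gripper_width: 0.0549
grasp_force: 30.0
```

>>> {"api": "move_arm", "payload": {
  "motion": [
    {"offset": [0,0,-0.3],"twist": 0},
    {"offset": [0,0,0],"twist": 0}
  ]
}}

```text
time_s: 17.9
position: [0.6303, 0.0871, 0.02]
orientation: [-0.021, 3.141, 0.0]
wrist_force: [-0.5, -0.3, -0.6]
gripper_width: 0.0546
grasp_force: 30.0
```

>>> {"api": "move_arm", "payload": {
  "motion": [
    {"offset": [0,0,0],"twist": 0},
    {"offset": [0,0,0],"twist": 0},
    {"offset": [0,0,2],"twist": 0},
    {"offset": [0,0,5],"twist": 0},
    {"offset": [0,0,4],"twist": 0}
  ],
  "gripper": 0.66
}}

```text
time_s: 18.52
position: [0.6305, 0.0871, 0.1327]
orientation: [-0.021, 3.14, 0.0]
wrist_force: [0.6, -0.4, -0.3]
gripper_width: 0.062
grasp_force: 0.0
```

>>> {"api": "move_arm", "payload": {
  "motion": [
    {"offset": [-3.3,2.1,0],"twist": -0.01},
    {"offset": [-3.3,2.1,0],"twist": -0.01},
    {"offset": [-3.3,2.1,0],"twist": -0.01},
    {"offset": [-3.3,2.1,0],"twist": -0.01},
    {"offset": [-3.3,2.1,-1],"twist": -0.01},
    {"offset": [-3.1,1.9,-2],"twist": -0.01},
    {"offset": [0,0,-4],"twist": 0}
  ],
  "gripper": 0.85
}}

```text
time_s: 19.4
position: [0.4336, 0.2135, 0.0612]
orientation: [0.069, 3.138, 0.004]
wrist_force: [1.6, 0.0, -0.8]
gripper_width: 0.0796
grasp_force: 0.0
```

```bash
python3 - <<'E'
from h import *
im=eyes.get_image("scene"); t=eyes.get_image("top")
print(blob(t,(207,155,235,215),.024,(215,215,215)))
cv2.imwrite("pics/s5.png",np.hstack([cv2.resize(im[130:230,130:310],(540,300)),cv2.resize(t[145:220,200:250],(200,300))]))
print(px((.435,.2115,.012),"scene"))
E
```

```text
(array([627.1,  87.8]), array([134.3,  43.1]), np.float32(0.018))
(np.float64(164.88997511767474), np.float64(192.62191904824925))
```

View pics/s5.png

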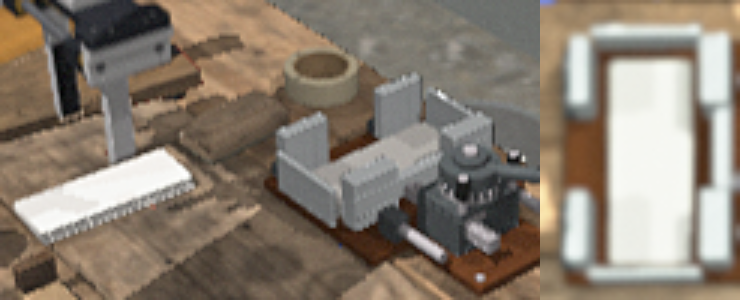

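>>> {"api": "move_arm", "payload": {
  "motion": [
    {"offset": [0.1,-0.1,-3],"twist": 0},
    {"offset": [0,0,-2],"twist": 0},
    {"offset": [0,0,-0.5],"twist": 0},
    {"offset": [0,0,0],"twist": 0}
  ]
}}

```text
time_s: 20.0
position: [0.4358, 0.2102, 0.0056]
orientation: [0.074, 3.14, 0.001]
wrist_force: [-0.2, -0.4, 0.4]
gripper_width: 0.0799
grasp_force: 0.0
```

>>> {"api": "move_arm", "payload": {
  "motion": [
    {"offset": [0,0,0],"twist": 0},
    {"offset": [0,0,0],"twist": 0},
    {"offset": [0,0,0],"twist": 0},
    {"offset": [0,0,0],"twist": 0},
    {"offset": [0,0,0],"twist": 0}
  ],
  "gripper": 0.4
}}

```text
time_s: 20.62
position: [0.4353, 0.2103, 0.0048]
orientation: [0.073, 3.14, 0.0]
wrist_force: [-1.9, -1.6, 7.2]
gripper_width: 0.0551
grasp_force: 30.0
```

>>> {"api": "move_arm", "payload": {
  "motion": [
    {"offset": [0,0,3],"twist": 0},
    {"offset": [0,0,5],"twist": 0},
    {"offset": [3.2,-2.1,3],"twist": 0.01},
    {"offset": [3.2,-2.1,0],"twist": 0.01},
    {"offset": [3.2,-2.0,0],"twist": 0.01},
    {"offset": [3.2,-2.0,0],"twist": 0.01},
    {"offset": [3.3,-2.0,0],"twist": 0.01},
    {"offset": [3.3,-2.1,0],"twist": 0.012}
  ]
}}

```text
time_s: 21.62
position: [0.6298, 0.0864, 0.1143]
orientation: [0.025, -3.141, 0.0]
wrist_force: [-1.0, 0.3, -0.6]
gripper_width: 0.0549
grasp_force: 30.0
```

>>> {"api": "move_arm", "payload": {
  "motion": [
    {"offset": [0,0,0],"twist": 0},
    {"offset": [0,0,-2.5],"twist": 0},
    {"offset": [0,0,-2.5],"twist": 0},
    {"offset": [0,0,-1.8],"twist": 0},
    {"offset": [0,0,-0.8],"twist": 0},
    {"offset": [0,0,0],"twist": 0}
  ]
}}

```text
time_s: 22.38
position: [0.6289, 0.0872, 0.0383]
orientation: [0.024, -3.141, 0.0]
wrist_force: [-0.0, 0.5, -0.6]
gripper_width: 0.0546
grasp_force: 30.0
```

>>> {"api": "move_arm", "payload": {
  "motion": [
    {"offset": [0,0,-0.4],"twist": 0},
    {"offset": [0,0,-0.4],"twist": 0},
    {"offset": [0,0,0],"twist": 0}
  ]
}}

```text
time_s: 22.75
position: [0.629, 0.0871, 0.0303]
orientation: [0.024, -3.141, 0.0]
wrist_force: [0.7, 0.5, -1.1]
gripper_width: 0.0548
grasp_force: 30.0
```

>>> {"api": "move_arm", "payload": {
  "motion": [
    {"offset": [0,0,0],"twist": 0},
    {"offset": [0,0,0],"twist": 0},
    {"offset": [0,0,2],"twist": 0},
    {"offset": [0,0,5],"twist": 0},
    {"offset": [0,0,3],"twist": 0},
    {"offset": [1.2,-4.0,2],"twist": -0.16},
    {"offset": [1.2,-4.5,0],"twist": -0.16},
    {"offset": [1.0,-4.5,0],"twist": -0.16}
  ],
  "gripper": 0.66
}}

```text
time_s: 23.75
position: [0.6637, -0.0441, 0.1525]
orientation: [0.731, 3.053, 0.001]
wrist_force: [0.2, 0.2, -0.9]
gripper_width: 0.0621
grasp_force: 0.0
```

>>> {"api": "move_arm", "payload": {
  "motion": [
    {"offset": [0.7,-1.8,0],"twist": -0.145},
    {"offset": [0.7,-1.8,0],"twist": -0.145},
    {"offset": [0.6,-1.8,0],"twist": -0.14},
    {"offset": [0,0,0],"twist": 0}
  ]
}}

```text
time_s: 24.25
position: [0.6832, -0.0981, 0.1516]
orientation: [1.36, 2.831, -0.0]
wrist_force: [0.1, 0.4, 0.1]
gripper_width: 0.0622
grasp_force: 0.0
```

```bash
python3 - <<'E'
from h import *
im=eyes.get_image("scene"); t=eyes.get_image("top")
print(blob(t,(207,155,235,215),.036,(215,215,215)))
cv2.imwrite("pics/s6.png",np.hstack([cv2.resize(im[130:205,210:345],(540,300)),cv2.resize(t[145:220,200:250],(200,300))]))
E
```

```text
(array([627.2,  91.9]), array([ 46.2, 137.5]), np.float32(-0.045))
```

View pics/s6.png

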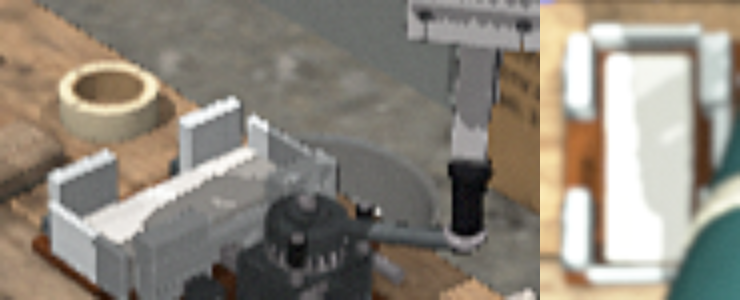

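>>> {"api": "move_arm", "payload": {
  "motion": [
    {"offset": [0,0,-3],"twist": 0},
    {"offset": [0,0,-2.5],"twist": 0},
    {"offset": [0,0,-1.3],"twist": 0},
    {"offset": [0,0,0],"twist": 0}
  ]
}}

```text
time_s: 24.85
position: [0.6828, -0.0962, 0.0822]
orientation: [-1.356, -2.833, 0.0]
wrist_force: [-0.6, -0.1, 1.0]
gripper_width: 0.0619
grasp_force: 0.0
```

>>> {"api": "move_arm", "payload": {
  "motion": [
    {"offset": [0,0,0],"twist": 0},
    {"offset": [0,0,0],"twist": 0},
    {"offset": [0,0,0],"twist": 0},
    {"offset": [0,0,0],"twist": 0},
    {"offset": [0,0,0],"twist": 0},
    {"offset": [0,0,0],"twist": 0},
    {"offset": [0,0,0],"twist": 0},
    {"offset": [0,0,0],"twist": 0}
  ],
  "gripper": 0.0
}}

```text
time_s: 25.85
position: [0.6831, -0.0973, 0.0826]
orientation: [1.359, 2.832, -0.001]
wrist_force: [-1.1, -3.9, 3.8]
gripper_width: 0.0249
grasp_force: 30.0
```

>>> {"api": "move_arm", "payload": {
  "motion": [
    {"offset": [-1.04,-0.61,0],"twist": -0.131},
    {"offset": [-1.13,-0.48,0],"twist": -0.131},
    {"offset": [-1.18,-0.33,0],"twist": -0.131},
    {"offset": [-1.21,-0.17,0],"twist": -0.131},
    {"offset": [0,0,0],"twist": 0}
  ]
}}

```text
time_s: 26.48
position: [0.6374, -0.1121, 0.0825]
orientation: [-2.045, -2.385, -0.0]
wrist_force: [0.2, 0.0, 2.2]
gripper_width: 0.025
grasp_force: 30.0
```

>>> {"api": "move_arm", "payload": {
  "motion": [
    {"offset": [-1.23,-0.01,0],"twist": -0.131},
    {"offset": [-1.22,0.15,0],"twist": -0.131},
    {"offset": [-1.18,0.33,0],"twist": -0.131},
    {"offset": [-1.12,0.49,0],"twist": -0.131},
    {"offset": [-0.9,0.5,0],"twist": -0.11},
    {"offset": [0,0,0],"twist": 0}
  ]
}}

```text
time_s: 27.22
position: [0.5814, -0.0971, 0.0825]
orientation: [-2.684, -1.633, -0.0]
wrist_force: [0.5, 1.5, 2.4]
gripper_width: 0.0246
grasp_force: 30.0
```

```bash
python3 - <<'E'
from h import *
im=eyes.get_image("scene"); t=eyes.get_image("top")
cv2.imwrite("pics/s7.png",np.hstack([cv2.resize(im[130:205,210:345],(540,300)),cv2.resize(t[145:220,200:250],(200,300))]))
E
```

```text
(no output)
```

View pics/s7.png

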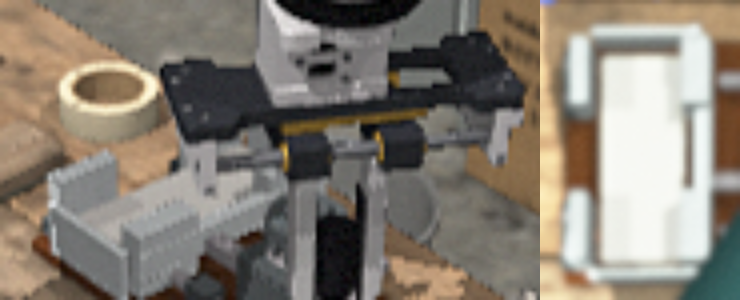

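>>> {"api": "move_arm", "payload": {
  "motion": [
    {"offset": [0,0,0.6],"twist": 0},
    {"offset": [0,0,0.6],"twist": 0},
    {"offset": [0,0,0],"twist": 0}
  ]
}}

```text
time_s: 27.7
position: [0.5811, -0.0969, 0.0938]
orientation: [-2.683, -1.631, 0.0]
wrist_force: [3.3, 6.9, -10.0]
gripper_width: 0.0248
grasp_force: 30.0
```

>>> {"api": "move_arm", "payload": {
  "motion": [
    {"offset": [1.0,-0.56,0],"twist": 0.125},
    {"offset": [1.06,-0.44,0],"twist": 0.125},
    {"offset": [1.11,-0.3,0],"twist": 0.125},
    {"offset": [1.14,-0.15,0],"twist": 0.125},
    {"offset": [1.15,-0.02,0],"twist": 0.125},
    {"offset": [0.73,0.07,0],"twist": 0.08},
    {"offset": [0,0,0],"twist": 0}
  ]
}}

```text
time_s: 28.58
position: [0.6426, -0.1114, 0.093]
orientation: [-1.955, -2.456, 0.001]
wrist_force: [1.8, 5.3, -10.5]
gripper_width: 0.0249
grasp_force: 30.0
```

>>> {"api": "move_arm", "payload": {
  "motion": [
    {"offset": [0,0,-0.4],"twist": 0},
    {"offset": [0,0,-0.4],"twist": 0},
    {"offset": [-0.05,0,-0.4],"twist": 0},
    {"offset": [-0.05,0,0],"twist": 0}
  ]
}}

```text
time_s: 29.08
position: [0.6425, -0.1119, 0.0826]
orientation: [1.959, 2.455, 0.001]
wrist_force: [5.1, 5.4, -3.9]
gripper_width: 0.025
grasp_force: 30.0
```

>>> {"api": "move_arm", "payload": {
  "motion": [
    {"offset": [-1.2,-0.06,0],"twist": -0.13},
    {"offset": [0,0,0],"twist": 0}
  ]
}}

```text
time_s: 29.32
position: [0.6299, -0.1123, 0.0826]
orientation: [2.117, 2.321, 0.001]
wrist_force: [4.3, 4.7, -4.7]
gripper_width: 0.0249
grasp_force: 30.0
```

>>> {"api": "move_arm", "payload": {
  "motion": [
    {"offset": [-0.6,0.02,0],"twist": -0.065},
    {"offset": [0,0,0],"twist": 0}
  ]
}}

```text
time_s: 29.58
position: [0.6242, -0.112, 0.0826]
orientation: [2.19, 2.252, 0.001]
wrist_force: [4.0, 6.0, -4.0]
gripper_width: 0.0248
grasp_force: 30.0
```

>>> {"api": "move_arm", "payload": {
  "motion": [
    {"offset": [-0.6,0.06,0],"twist": -0.065},
    {"offset": [0,0,0],"twist": 0}
  ]
}}

```text
time_s: 29.82
position: [0.6182, -0.1113, 0.0826]
orientation: [2.262, 2.18, 0.001]
wrist_force: [4.3, 5.4, -4.3]
gripper_width: 0.0249
grasp_force: 30.0
```

>>> {"api": "move_arm", "payload": {
  "motion": [
    {"offset": [-0.6,0.1,0],"twist": -0.065},
    {"offset": [0,0,0],"twist": 0}
  ]
}}

```text
time_s: 30.08
position: [0.6122, -0.1102, 0.0826]
orientation: [-2.332, -2.105, -0.002]
wrist_force: [4.9, 6.4, -4.9]
gripper_width: 0.0253
grasp_force: 30.0
```

>>> {"api": "move_arm", "payload": {
  "motion": [
    {"offset": [-0.6,0.13,0],"twist": -0.065},
    {"offset": [0,0,0],"twist": 0}
  ]
}}

```text
time_s: 30.32
position: [0.6063, -0.1087, 0.0826]
orientation: [-2.399, -2.029, -0.002]
wrist_force: [4.9, 5.9, -5.8]
gripper_width: 0.0249
grasp_force: 30.0
```

>>> {"api": "move_arm", "payload": {
  "motion": [
    {"offset": [-0.6,0.17,0],"twist": -0.065},
    {"offset": [0,0,0],"twist": 0}
  ]
}}

```text
time_s: 30.58
position: [0.6005, -0.1069, 0.0826]
orientation: [-2.463, -1.95, -0.002]
wrist_force: [6.0, 7.4, -7.0]
gripper_width: 0.0248
grasp_force: 30.0
```

```bash
python3 - <<'E'
from h import *
t=eyes.get_image("top"); crop(t,200,145,260,220,8,"pics/t8.png")
E
```

```text
(no output)
```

View pics/t8.png

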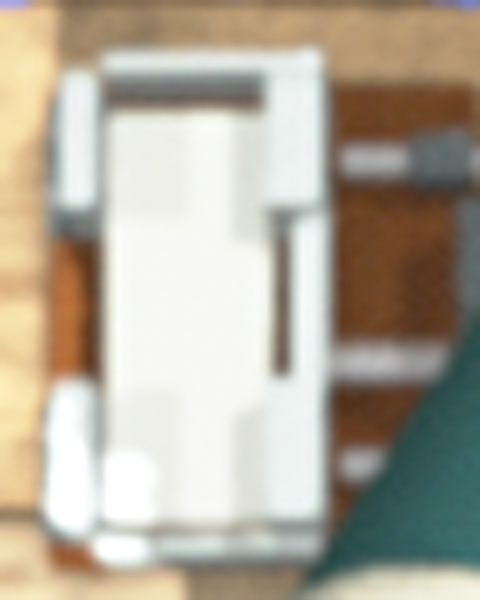

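>>> {"api": "move_arm", "payload": {
  "motion": [
    {"offset": [-0.3,0.1,0],"twist": -0.033},
    {"offset": [0,0,0],"twist": 0}
  ]
}}

```text
time_s: 30.88
position: [0.5979, -0.1059, 0.0826]
orientation: [2.494, 1.91, 0.003]
wrist_force: [8.6, 7.9, -9.0]
gripper_width: 0.0249
grasp_force: 30.0
```

>>> {"api": "move_arm", "payload": {
  "motion": [
    {"offset": [-0.3,0.11,0],"twist": -0.033},
    {"offset": [0,0,0],"twist": 0}
  ]
}}

```text
time_s: 31.12
position: [0.5952, -0.1048, 0.0826]
orientation: [2.525, 1.868, 0.003]
wrist_force: [11.0, 7.0, -10.0]
gripper_width: 0.0247
grasp_force: 30.0
```

>>> {"api": "move_arm", "payload": {
  "motion": [
    {"offset": [-0.3,0.12,0],"twist": -0.033},
    {"offset": [0,0,0],"twist": 0}
  ]
}}

```text
time_s: 31.38
position: [0.5925, -0.1036, 0.0827]
orientation: [2.555, 1.826, 0.004]
wrist_force: [12.7, 6.7, -10.6]
gripper_width: 0.0255
grasp_force: 30.0
```

>>> {"api": "move_arm", "payload": {
  "motion": [
    {"offset": [0,0,0],"twist": 0},
    {"offset": [0,0,0],"twist": 0},
    {"offset": [0,0,0],"twist": 0},
    {"offset": [0,0,0],"twist": 0},
    {"offset": [0,0,4],"twist": 0},
    {"offset": [0,0,5],"twist": 0},
    {"offset": [0,0,2],"twist": 0},
    {"offset": [0,0,0],"twist": 0}
  ],
  "gripper": 0.55
}}

```text
time_s: 32.38
position: [0.5913, -0.1047, 0.1933]
orientation: [2.556, 1.825, 0.002]
wrist_force: [-0.4, 0.8, -0.9]
gripper_width: 0.0519
grasp_force: 0.0
```

```bash
python3 - <<'E'
from h import *
t=eyes.get_image("top"); cv2.imwrite("pics/raw9.png",t)
hsv=cv2.cvtColor(t,cv2.COLOR_BGR2HSV)
m=cv2.inRange(hsv,(0,0,200),(179,35,255)); m[:,:315]=0;m[:225]=0;m[295:]=0;m[:,360:]=0
ys,xs=np.where(m); P=np.array([w(x,y,.017)[:2] for x,y in zip(xs,ys)],np.float32)*1000
print("banded",cv2.minAreaRect(P))
m=cv2.inRange(hsv,(0,0,0),(179,255,70)); m[:,:358]=0;m[:228]=0;m[284:]=0;m[:,374:]=0
ys,xs=np.where(m); P=np.array([w(x,y,.010)[:2] for x,y in zip(xs,ys)],np.float32)*1000
print("marker",cv2.minAreaRect(P),len(xs))
m=cv2.inRange(hsv,(5,180,120),(18,255,255)); m[:,:378]=0;m[:225]=0;m[290:]=0;m[:,402:]=0
ys,xs=np.where(m); P=np.array([w(x,y,.010)[:2] for x,y in zip(xs,ys)],np.float32)*1000
print("brush handle",cv2.minAreaRect(P),len(xs))
E
```

```text
banded ((433.7400817871094, -209.18626403808594), (127.01765441894531, 51.835113525390625), 10.312646865844727)
marker ((438.2131042480469, -282.04302978515625), (111.00106811523438, 6.034165382385254), 0.18766771256923676) 61
brush handle ((415.62762451171875, -349.2638244628906), (13.258224487304688, 97.48978424072266), 86.04170227050781) 121
```

>>> {"api": "move_arm", "payload": {
  "motion": [
    {"offset": [-2.2,-1.5,0],"twist": -0.15},
    {"offset": [-2.2,-1.5,0],"twist": -0.15},
    {"offset": [-2.2,-1.5,0],"twist": -0.15},
    {"offset": [-2.2,-1.5,-1],"twist": -0.15},
    {"offset": [-2.3,-1.5,-2],"twist": -0.15},
    {"offset": [-2.3,-1.5,-3],"twist": -0.15},
    {"offset": [-2.3,-1.4,-3],"twist": -0.16},
    {"offset": [0,0,0],"twist": 0}
  ],
  "gripper": 0.82
}}

```text
time_s: 33.42
position: [0.4307, -0.209, 0.0999]
orientation: [-3.129, -0.276, 0.008]
wrist_force: [-0.2, -0.5, 0.2]
gripper_width: 0.0772
grasp_force: 0.0
```

>>> {"api": "move_arm", "payload": {
  "motion": [
    {"offset": [0,0,-4],"twist": 0},
    {"offset": [0,0,-3.5],"twist": 0},
    {"offset": [0,0,-1.9],"twist": 0},
    {"offset": [0,0,0],"twist": 0}
  ]
}}

```text
time_s: 33.92
position: [0.4334, -0.2083, 0.0075]
orientation: [-3.128, -0.285, 0.004]
wrist_force: [0.3, -0.7, 0.6]
gripper_width: 0.0772
grasp_force: 0.0
```

>>> {"api": "move_arm", "payload": {
  "motion": [
    {"offset": [0,0,0],"twist": 0},
    {"offset": [0,0,0],"twist": 0},
    {"offset": [0,0,0],"twist": 0},
    {"offset": [0,0,0],"twist": 0},
    {"offset": [0,0,0],"twist": 0}
  ],
  "gripper": 0.35
}}

```text
time_s: 34.55
position: [0.4343, -0.2086, 0.0088]
orientation: [-3.129, -0.282, -0.001]
wrist_force: [-1.3, 2.1, 7.6]
gripper_width: 0.0473
grasp_force: 30.0
```

>>> {"api": "move_arm", "payload": {
  "motion": [
    {"offset": [0,0,3],"twist": 0},
    {"offset": [0,0,5],"twist": 0},
    {"offset": [3.1,-0.3,1],"twist": -0.04},
    {"offset": [3.1,-0.3,0],"twist": -0.04},
    {"offset": [3.1,-0.3,0],"twist": -0.04},
    {"offset": [3.1,-0.3,0],"twist": -0.04},
    {"offset": [3.1,-0.3,0],"twist": -0.04},
    {"offset": [3.0,-0.4,0],"twist": -0.03}
  ]
}}

```text
time_s: 35.55
position: [0.6198, -0.2275, 0.0983]
orientation: [-3.14, 0.08, 0.001]
wrist_force: [-1.0, 0.0, -1.2]
gripper_width: 0.0469
grasp_force: 30.0
```

>>> {"api": "move_arm", "payload": {
  "motion": [
    {"offset": [0,0,0],"twist": 0},
    {"offset": [0,0,-3],"twist": 0},
    {"offset": [0,0,-3],"twist": 0},
    {"offset": [0,0,-2.2],"twist": 0},
    {"offset": [0,0,0],"twist": 0}
  ]
}}

```text
time_s: 36.17
position: [0.6179, -0.2275, 0.0154]
orientation: [-3.14, 0.079, 0.003]
wrist_force: [-0.4, 0.6, -0.4]
gripper_width: 0.0475
grasp_force: 30.0
```

>>> {"api": "move_arm", "payload": {
  "motion": [
    {"offset": [0,0,0],"twist": 0},
    {"offset": [0,0,0],"twist": 0},
    {"offset": [0,0,3],"twist": 0},
    {"offset": [0,0,4],"twist": 0},
    {"offset": [0,0,2],"twist": 0}
  ],
  "gripper": 0.64
}}

```text
time_s: 36.8
position: [0.6196, -0.2281, 0.109]
orientation: [3.14, -0.079, 0.004]
wrist_force: [0.4, -0.1, 0.2]
gripper_width: 0.0604
grasp_force: 0.0
```

>>> {"api": "move_arm", "payload": {
  "motion": [
    {"offset": [-3,-0.9,0],"twist": 0.01},
    {"offset": [-3,-0.9,0],"twist": 0.01},
    {"offset": [-3,-0.9,0],"twist": 0.01},
    {"offset": [-3,-0.9,0],"twist": 0.01},
    {"offset": [-3,-0.9,0],"twist": 0.01},
    {"offset": [-3,-0.9,-2],"twist": 0},
    {"offset": [0,0,0],"twist": 0}
  ],
  "gripper": 0.5
}}

```text
time_s: 37.67
position: [0.4367, -0.2819, 0.0858]
orientation: [-3.14, 0.004, 0.002]
wrist_force: [0.3, 0.7, 0.7]
gripper_width: 0.0467
grasp_force: 0.0
```

```bash
python3 - <<'E'
from h import *
im=eyes.get_image("scene"); t=eyes.get_image("top")
cv2.imwrite("pics/s10.png",np.vstack([cv2.resize(im[150:350,200:420],(660,600))[200:],cv2.resize(t[145:300,200:410],(542,400))[:200].copy() if 0 else cv2.resize(t[145:225,200:410],(660,200))]))
print(px((.438,-.282,.008),"scene"),px((.424,-.35,.006),"scene"))
E
```

```text
(np.float64(300.7505371519626), np.float64(307.29304122885503)) (np.float64(320.47788187829383), np.float64(333.2356998665579))
```

View pics/s10.png

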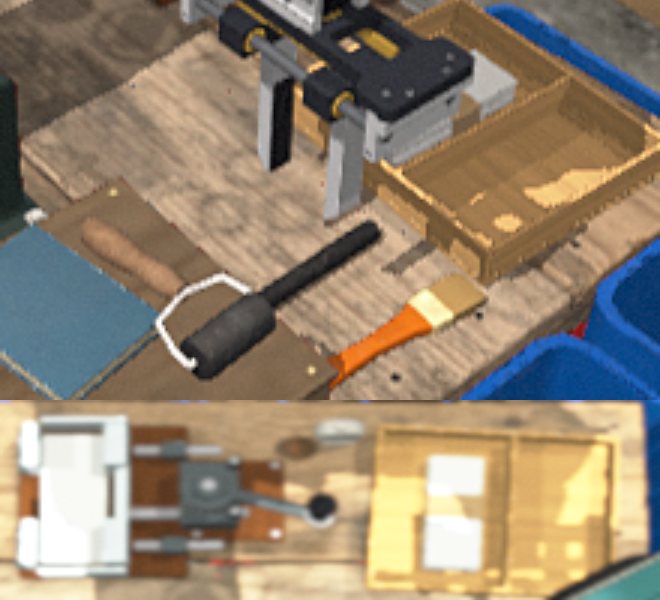

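>>> {"api": "move_arm", "payload": {
  "motion": [
    {"offset": [0,0,-3.5],"twist": 0},
    {"offset": [0,0,-3],"twist": 0},
    {"offset": [0,0,-1.5],"twist": 0},
    {"offset": [0,0,0],"twist": 0}
  ]
}}

```text
time_s: 38.28
position: [0.439, -0.2817, 0.0062]
orientation: [-3.141, -0.0, 0.001]
wrist_force: [0.0, 0.2, 0.2]
gripper_width: 0.047
grasp_force: 0.0
```

>>> {"api": "move_arm", "payload": {
  "motion": [
    {"offset": [0,0,0],"twist": 0},
    {"offset": [0,0,0],"twist": 0},
    {"offset": [0,0,0],"twist": 0},
    {"offset": [0,0,0],"twist": 0},
    {"offset": [0,0,0],"twist": 0},
    {"offset": [0,0,0],"twist": 0}
  ],
  "gripper": 0.0
}}

```text
time_s: 39.02
position: [0.4391, -0.2818, 0.0067]
orientation: [-3.141, 0.0, -0.001]
wrist_force: [0.3, 1.5, 6.6]
gripper_width: 0.015
grasp_force: 30.0
```

>>> {"api": "move_arm", "payload": {
  "motion": [
    {"offset": [0,0,3],"twist": 0},
    {"offset": [0,0,5],"twist": 0},
    {"offset": [3,-0.4,0],"twist": -0.01},
    {"offset": [3,-0.4,0],"twist": -0.01},
    {"offset": [3,-0.4,0],"twist": -0.01},
    {"offset": [3,-0.4,0],"twist": -0.01},
    {"offset": [3,-0.4,0],"twist": -0.01},
    {"offset": [2.6,-0.4,0],"twist": 0}
  ]
}}

```text
time_s: 40.02
position: [0.6158, -0.3056, 0.0861]
orientation: [-3.14, 0.079, 0.001]
wrist_force: [-1.2, 0.8, -0.6]
gripper_width: 0.015
grasp_force: 30.0
```

>>> {"api": "move_arm", "payload": {
  "motion": [
    {"offset": [0,0,0],"twist": 0},
    {"offset": [0,0,-3],"twist": 0},
    {"offset": [0,0,-3],"twist": 0},
    {"offset": [0,0,-1.4],"twist": 0},
    {"offset": [0,0,0],"twist": 0}
  ]
}}

```text
time_s: 40.65
position: [0.6143, -0.3058, 0.0122]
orientation: [-3.14, 0.08, 0.002]
wrist_force: [0.5, 0.1, 0.6]
gripper_width: 0.0152
grasp_force: 30.0
```

>>> {"api": "move_arm", "payload": {
  "motion": [
    {"offset": [0,0,0],"twist": 0},
    {"offset": [0,0,0],"twist": 0},
    {"offset": [0,0,2],"twist": 0},
    {"offset": [0,0,4],"twist": 0},
    {"offset": [0,0,3],"twist": 0}
  ],
  "gripper": 0.28
}}

```text
time_s: 41.28
position: [0.6152, -0.3062, 0.1057]
orientation: [3.14, -0.079, 0.003]
wrist_force: [0.3, -0.8, 0.1]
gripper_width: 0.0264
grasp_force: 0.0
```

```bash
python3 - <<'E'
from h import *
t=eyes.get_image("top")
hsv=cv2.cvtColor(t,cv2.COLOR_BGR2HSV)
m=cv2.inRange(hsv,(5,180,120),(18,255,255)); m[:,:360]=0;m[:215]=0;m[295:]=0;m[:,410:]=0
ys,xs=np.where(m); P=np.array([w(x,y,.010)[:2] for x,y in zip(xs,ys)],np.float32)*1000
print("brush handle",cv2.minAreaRect(P),len(xs))
E
```

```text
brush handle ((415.82861328125, -347.714599609375), (13.192429542541504, 97.46051788330078), 88.04161071777344) 105
```

>>> {"api": "move_arm", "payload": {
  "motion": [
    {"offset": [-3.2,-0.7,0],"twist": -0.01},
    {"offset": [-3.2,-0.7,0],"twist": -0.01},
    {"offset": [-3.2,-0.7,0],"twist": 0},
    {"offset": [-3.2,-0.7,0],"twist": 0},
    {"offset": [-3.2,-0.8,0],"twist": 0},
    {"offset": [-3.1,-0.8,-2],"twist": 0},
    {"offset": [0,0,0],"twist": 0}
  ],
  "gripper": 0.55
}}

```text
time_s: 42.2
position: [0.4218, -0.3503, 0.0829]
orientation: [-3.139, 0.115, 0.0]
wrist_force: [0.2, -0.8, 0.4]
gripper_width: 0.052
grasp_force: 0.0
```

>>> {"api": "move_arm", "payload": {
  "motion": [
    {"offset": [0,0.1,-3.5],"twist": 0},
    {"offset": [0,0,-3],"twist": 0},
    {"offset": [0,0,-1.3],"twist": 0},
    {"offset": [0,0,0],"twist": 0}
  ]
}}

```text
time_s: 42.7
position: [0.4242, -0.3488, 0.0048]
orientation: [-3.14, 0.11, 0.0]
wrist_force: [0.8, 0.4, -0.7]
gripper_width: 0.0517
grasp_force: 0.0
```

>>> {"api": "move_arm", "payload": {
  "motion": [
    {"offset": [0,0,0],"twist": 0},
    {"offset": [0,0,0],"twist": 0},
    {"offset": [0,0,0],"twist": 0},
    {"offset": [0,0,0],"twist": 0},
    {"offset": [0,0,0],"twist": 0},
    {"offset": [0,0,0],"twist": 0}
  ],
  "gripper": 0.0
}}

```text
time_s: 43.45
position: [0.4241, -0.3487, 0.0047]
orientation: [-3.14, 0.11, -0.001]
wrist_force: [0.3, 1.5, 6.3]
gripper_width: 0.02
grasp_force: 29.9
```

>>> {"api": "move_arm", "payload": {
  "motion": [
    {"offset": [0,0,3],"twist": 0},
    {"offset": [0,0,5],"twist": 0},
    {"offset": [3,0.3,0],"twist": 0.01},
    {"offset": [3,0.3,0],"twist": 0.01},
    {"offset": [3,0.3,0],"twist": 0},
    {"offset": [3,0.3,0],"twist": 0},
    {"offset": [3,0.2,0],"twist": 0},
    {"offset": [2.5,0.2,0],"twist": 0}
  ]
}}

```text
time_s: 44.45
position: [0.5999, -0.3323, 0.0841]
orientation: [-3.14, 0.078, 0.001]
wrist_force: [-0.2, -0.1, -0.4]
gripper_width: 0.0197
grasp_force: 29.9
```

>>> {"api": "move_arm", "payload": {
  "motion": [
    {"offset": [0,0,0],"twist": 0},
    {"offset": [0,0,-3],"twist": 0},
    {"offset": [0,0,-2.5],"twist": 0},
    {"offset": [0,0,-0.7],"twist": 0},
    {"offset": [0,0,0],"twist": 0}
  ]
}}

```text
time_s: 45.08
position: [0.5985, -0.3329, 0.0224]
orientation: [-3.141, 0.079, 0.001]
wrist_force: [0.0, -0.1, 0.5]
gripper_width: 0.0199
grasp_force: 29.9
```

Release, lift, retreat to the open area and look.

>>> {"api": "move_arm", "payload": {
  "motion": [
    {"offset": [0,0,0],"twist": 0},
    {"offset": [0,0,0],"twist": 0},
    {"offset": [0,0,2],"twist": 0},
    {"offset": [0,0,5],"twist": 0},
    {"offset": [0,0,5],"twist": 0},
    {"offset": [-3,3,3],"twist": 0.05},
    {"offset": [-4,4,2],"twist": 0.05},
    {"offset": [-4,4,0],"twist": 0.05}
  ],
  "gripper": 0.3
}}

```text
time_s: 46.08
position: [0.4881, -0.2224, 0.1945]
orientation: [-3.137, -0.158, -0.005]
wrist_force: [1.0, 0.0, 1.4]
gripper_width: 0.0286
grasp_force: 0.0
```

>>> {"api": "move_arm", "payload": {
  "motion": [
    {"offset": [-3,5,0],"twist": 0.05},
    {"offset": [-1,5,0],"twist": 0.05},
    {"offset": [0,5,0],"twist": 0.05},
    {"offset": [0,5,0],"twist": 0.05},
    {"offset": [0,5,0],"twist": 0.05},
    {"offset": [0,5,0],"twist": 0.05},
    {"offset": [0,0,0],"twist": 0},
    {"offset": [0,0,0],"twist": 0}
  ]
}}

```text
time_s: 47.08
position: [0.449, 0.0766, 0.1931]
orientation: [-3.079, -0.622, -0.001]
wrist_force: [-0.7, -0.5, -0.1]
gripper_width: 0.0282
grasp_force: 0.0
```

```bash
python3 - <<'E'
from h import *
t=eyes.get_image("top")
crop(t,200,140,410,295,3.8,"pics/t11.png")
E
```

```text
(no output)
```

View pics/t11.png

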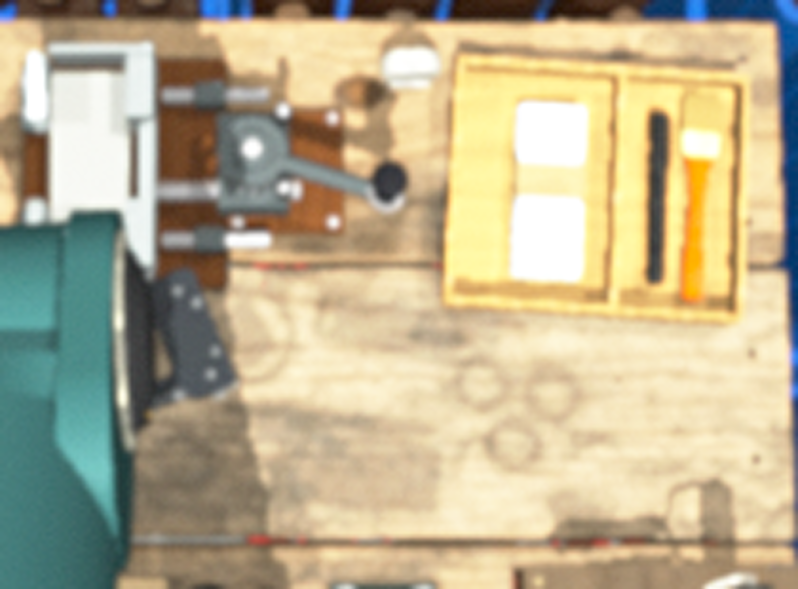

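The banded bundle at (548,190) is in the wide compartment, and the marker (657,195) and brush (697,195) are in the narrow one. The clamp holds the stack, and the grip is down at (385,183).

```bash
python3 -c "
from station import manip
print(manip.close_job())"
```

```text
the job is handed in; nothing more can be done
None
```

I handed the job in at about 47 s; the hand-in call gave no verdict. Both unbanded bundles are clamped against the fence with the lever down, the banded bundle is in the wide compartment, and the marker and brush are in the narrow one; I judged clamp tightness from wrist force (roughly 40 N) and jaw travel from the camera (roughly 24–27 mm).

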